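# Weigh a worn roller on the hook scale and sort it by the reading

### The job

Weigh the worn conveyor roller: hang it by its bail on the hook of the dial scale and let the spring take the weight gently, without dropping it or pulling on it, so that the orange drag hand is not thrown more than 50 g past the true weight; let go and let it settle. Then lift it off again and lay it gently in the middle of the V-cradle of the colour that the dial showed: red half (under 600 g) means worn and due for weld build-up, green half (over 600 g) means still good.

Things in the scene. Friction and masses are not known exactly. Their poses are not given: they have to be found in the camera images.
- roller: grey steel conveyor roller, 40 mm across, 130 mm long (172 over the brass nuts on its shaft ends), 0.3 to 0.9 kg, with a rigid arched bail of 8 mm dark rod on its shaft ends. Origin on the axis at mid-length, near the mass centre; x along the axis, z to the bail's crown. Ends alike. An upright gripper hits the bail: grip the cylinder's sides, tool leaning 35 to 45 degrees along x
- bail_top (a point): underside of the bail's crown, where the hook bears: 66 mm over the roller's axis. Rod centres of the bail in the roller's x-z plane, mm: (0, 70) at the crown, straight legs from (+-10, 65) to (+-66, 15), then to the shaft ends at (+-71, 4)
- scale_stand: blue gallows stand with the dial scale, fixed. Origin on the bench plumb below the hook; dial faces -x; post 30 mm square at y = +175 mm on a foot plate 10 mm high (y = 120..250, x = +-65); arm above, along y, at z = 450..480. The scale's case, 120 mm across, spans x = +-28 mm, z = 300..420; spring tube (26 mm across) down to 281. The hook's mouth opens to -x; a roller hangs on it along y
- cradle_in: bare dark steel V-cradle where the roller lies at the start, fixed. Origin at the centre of its underside, on a ply board 12 mm thick; x along the roller. Two 90-degree saddles of angle iron, 18 mm long, 55 wide, 44 high, at x = +-46 mm on a strip 140 x 40 x 6 mm. A roller lying in it has its axis along x at y = 0, z = 48 mm. The three cradles stand side by side, 70 mm apart
- cradle_red: red V-cradle for worn rollers (under 600 g), fixed; same shape, size and frame as cradle_in
- cradle_green: green V-cradle for good rollers (over 600 g), fixed; same shape, size and frame as cradle_in
- hook_seat (a point): lowest point of the hook's inside, on which the bail bears: 205 mm over the bench when empty, sinks under load. The hook is 8 mm rod bent in the stand's x-z plane: underside 8 mm below this point, inside 16 mm wide; its tip, on the -x side (10 to 19 mm off), rises 16 mm above this point; the shank is on the +x side (8 to 16 mm off)
- scale_hook (a joint): travel of the hook, m down from empty: 0.040 m per kg of load (spring 245 N/m, lightly damped: it bobs for about a second), stop at 0.046
- dial_hand (a joint): black hand of the dial, rad clockwise from the top: geared to the hook, 0.5236 rad (one of twelve marks) per 100 g. Dial: right half red (0 to 600 g), left half green (600 to 1200 g); 600 g = 3.14 rad, straight down
- drag_hand (a joint): orange drag hand of the dial, rad clockwise from the top, same scale: the black hand pushes it ahead and it stays at the greatest load since the start
- dial_hand_tip (a point): point near the tip of the black hand, 46 mm from its pivot
- drag_hand_tip (a point): point near the tip of the orange drag hand, 46 mm from its pivot (3 mm in front of the black one)

How it is judged (in metres and radians):
On the way, in this order (a step that is already met when the one before it is completed fails the run):
1. the roller hangs from the hook by its bail, let go and settled, with the drag hand no more than 50 g past the weight (value of joint scale_hook above 0.009 m and distance between bail_top and hook_seat below 0.012 m and contact force between each of the arm, the fingers and roller below 0.1 N and contact force between each of the arm, the fingers and scale_stand below 0.1 N and velocity of joint scale_hook between -0.004 and 0.004 m/s and linear speed of roller below 0.03 m/s and distance between dial_hand_tip and drag_hand_tip below 0.0124 m), for 0.5 s.
2. the roller is lifted off the hook and the scale is back at zero (value of joint scale_hook below 0.003 m and distance between bail_top and hook_seat above 0.05 m), for 0.1 s.
At the end, for the whole second after the job is handed in: roller at rest in both saddles of its cradle (red: drag hand under 3.45 rad; green: over 3.04 rad), within 20 mm of its middle lengthwise, 5 mm sideways, axis 44 to 53 mm high and within 0.1 rad of the cradle's; empty hook within 3 mm of zero (((value of joint drag_hand below 3.45 rad and (x of roller in the frame of cradle_red between -0.02 and 0.02 m and y of roller in the frame of cradle_red between -0.005 and 0.005 m and z of roller in the frame of cradle_red between 0.044 and 0.053 m and angle between the x axis of roller and the x axis of cradle_red, either way round below 0.1 rad)) or (value of joint drag_hand above 3.04 rad and (x of roller in the frame of cradle_green between -0.02 and 0.02 m and y of roller in the frame of cradle_green between -0.005 and 0.005 m and z of roller in the frame of cradle_green between 0.044 and 0.053 m and angle between the x axis of roller and the x axis of cradle_green, either way round below 0.1 rad))) and value of joint scale_hook below 0.003 m and linear speed of roller below 0.01 m/s and angular speed of roller below 0.1 rad/s); the robot touches nothing.
It fails at once if the scale is pulled past 1 kg (40 mm of hook travel) (value of joint scale_hook above 0.041 m).
It fails at once if the roller is dropped or thrust into a painted cradle (over 60 N) (contact force between roller and cradle_red above 60 N or contact force between roller and cradle_green above 60 N).
It also fails if it takes over 54 s, if anything falls off the work surface, if the arm or the gripper's body presses on something with over 40 N, if the wrist force passes 120 N, or if a joint passes its speed limit or range.

### The arm

A 6-joint arm with a two-finger parallel gripper is mounted at the origin on a cart in front of the work surface, level with it; the furniture and walls round the work are solid. World frame = base frame: x ahead of the robot, y to its left, z up, the work surface at z = 0. Lengths are in m, angles in degrees, forces in N, time in s.
With the tool pointing down it reaches from about 0.4 to 0.825 m from the base axis. Payload 7 kg.
Tool frame: the origin (TCP) lies midway between the tips of the shut fingers; the grasp point (between the pads) lies 19 mm behind it; z points along the fingers, y is the line along which they close (so a half turn about z gives the same grasp; the last joint's range is limited). The gripper opens to 88 mm and grips with 3 to 60 N. Pads are 19 mm wide; open, the fingers measure 130 mm over their backs; the gripper's body (78 mm by 193 mm) begins 47 mm behind the grasp point.
Start: joints at [-59.467, 20.546, 0.682, 0, -70.136, -16.507], TCP at [0.164, -0.655, 0.227] pointing down, gripper open.
Joint ranges: [-176.03, 176.03], [-82.01, 121.73], [-58.28, 71.71], [-173.87, 95.51], [-174.79, -0.11], [-173.66, 173.66]. Speed limits (degrees/s): [136.94, 136.94, 172.46, 180, 180, 180].

### API

Orientations are given as [roll, pitch, yaw] about the fixed x, y, z axes, in that order (R = Rz(yaw) Ry(pitch) Rx(roll)).
In Python, from plant import ctrl gives the robot as it stands. The module is installed in compiled form; this text tells all that it offers.
- The arm moves only by the tool send_rows, never from a script. Its argument "plan" is a list that holds one entry, the list of rows, each a list of 6 numbers: the shift along the tool's x, y, z in cm, then the turn, a rotation vector about the tool's x, y, z in degrees. A call has 1 to 8 rows; each row is the pose to reach, as a shift and turn from the pose commanded when the call began, along the tool's axes at that moment; what a row does not reach only later rows make up. A row lasts 1/12 s, in which the tool goes at most 41.7 mm and 7.16 degrees, less where a joint would pass 70% of its speed; a pose out of reach is approached as far as the arm can. A call with a gripper value outside its range is refused whole. "fingers" is the opening, from 0 (shut) to 1 (fully open), set as the call begins (left out, the last holds). The fingers move at their own pace and stop on an object; the grip force is fixed at half the most. Time passes only in rows, so rows that repeat a pose let the fingers close. It gives the time, the measured TCP pose, the force, the opening and the grip force at its end, in the units of the state.
- ctrl.get_obs(): the state, without advancing time (a new reading comes with each control period).
- ctrl.snapshot(name): name is "side" or "top"; returns a dict with "img" (400x640x3 uint8, red, green, blue), "K" (3x3 intrinsics, pixels), "pose" (4x4, takes a point from camera to world coordinates). Camera axes: x right, y down, z forward; pixel columns grow to the right and rows downward; lengths in m; the calibration is good to about 2 mm. A picture is of the moment at which its call begins. There is no depth.
- ctrl.close_job(): hands the job in; it is judged then, once.
The state is a dict: "clock": time; "joint_pos": joint angles; "qvel": joint speeds; "tau": joint torques, N m; "tool_pos": TCP position; "orientation": TCP orientation; "force": force on the tool from outside, world axes, zero at the start; "moment": the same for the moment, N m; "opening": finger opening in m; "gripper_force": force on a finger pad.
Only numpy, scipy, OpenCV 4.12 (cv2) and the standard library are available. Lean on these libraries where they do the work, as an engineer would, in place of code of your own. Each camera call takes 0.05 s, during which the arm holds its last target. There are 200 camera calls.

## Working session

There is one attempt and no reset: what is moved stays moved. The work goes in short steps, Python scripts to look and compute and a tool call to move; the robot and the scene stay as the last step left them, time stands still between calls to the robot, and variables do not carry over. Pictures are saved under pics/ and viewed, at most 13 in all, crops included, and the job is handed in when it is done.

Besides the shell and the picture viewer there is one more tool, called after "Call:" in YAML: its name, and indented under it one key for each argument. send_rows: Moves the arm, as the interface text tells. Its arguments: {"type":"object","properties":{"plan":{"type":"array","items":{"type":"array","items":{"type":"array","items":{"type":"number"}}}},"fingers":{"type":"number"}},"required":["plan"]}

```bash
mkdir -p pics; ls; python3 - <<'E'
from plant import ctrl
import cv2,numpy as np
o=ctrl.get_obs(); print(o)
for n in("side","top"):
    s=ctrl.snapshot(n); np.savez(f"pics/{n}0.npz",**s); cv2.imwrite(f"pics/{n}0.png",s["img"][:,:,::-1]); print(n,s["K"],s["pose"])
E
```

```text
pics
{'clock': 0.0, 'joint_pos': array([-5.94683778e+01,  2.05907151e+01,  6.33082882e-01, -2.12808161e-02,
       -7.01355055e+01, -1.65084501e+01]), 'qvel': array([ 0.04603968, -0.08786516,  0.00446361, -0.03377968, -0.00637962,
       -0.02934169]), 'tau': array([-7.30754782e-04, -5.82714629e+01,  2.93044639e+01,  6.99710861e+00,
        6.94994713e-03, -2.15672098e-04]), 'tool_pos': array([ 0.16343779, -0.65440126,  0.22562192]), 'orientation': array([ 1.79905017e+02, -7.28780375e-03, -1.65984069e+02]), 'force': array([-0.67106412, -1.02282435, -0.04474143]), 'moment': array([ 0.00554798, -0.02787013, -0.0269279 ]), 'gripper_force': 0.0, 'opening': 0.08794512926213}
side [[371.07257592   0.         320.66053462]
 [  0.         371.07257592 194.96172138]
 [  0.           0.           1.        ]] [[-0.99915551  0.0029845   0.04097993  0.48973789]
 [-0.03693944  0.37150018 -0.92769774  0.52776205]
 [-0.01799276 -0.92842808 -0.37107621  0.54293185]
 [ 0.          0.          0.          1.        ]]
top [[438.78568644   0.         316.6962344 ]
 [  0.         438.78568644 195.95157266]
 [  0.           0.           1.        ]] [[-0.01797506 -0.99808319  0.05921867  0.47665638]
 [-0.99969187  0.01692677 -0.01815629 -0.24760124]
 [ 0.01711911 -0.05952678 -0.99807991  1.0992091 ]
 [ 0.          0.          0.          1.        ]]
```

View pics/side0.png

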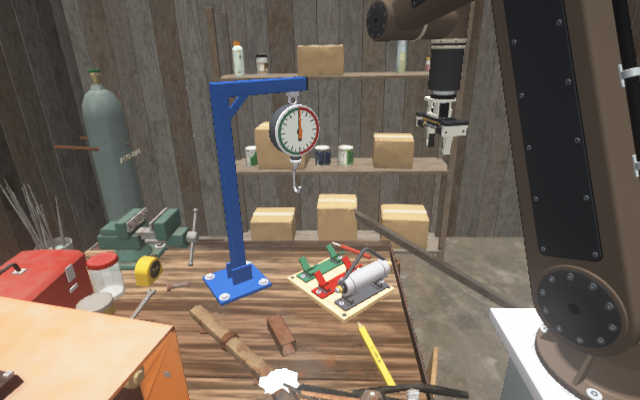

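View pics/top0.png

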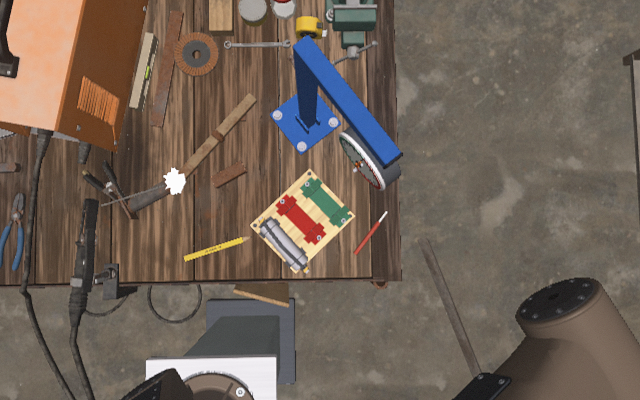

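The side view shows the gallows with its dial at (297,130) and hook at (296,180), and the roller with its bail at (362,282). The top view shows the roller at (284,245), red cradle at (300,219), green cradle at (327,201), and the foot plate at (305,122). Next I enlarge both.

```bash
cat > h.py <<'E'
import numpy as np,cv2
def load(n): 
    d=np.load(f"pics/{n}.npz"); return d["img"],d["K"],d["pose"]
def ray(s,p):
    _,K,P=s; d=P[:3,:3]@np.linalg.solve(K,[p[0],p[1],1]); return P[:3,3],d/np.linalg.norm(d)
def plane(s,p,z):
    o,d=ray(s,p); return o+d*(z-o[2])/d[2]
def tri(s1,p1,s2,p2):
    a,d=ray(s1,p1); b,e=ray(s2,p2)
    t=np.linalg.lstsq(np.c_[d,-e],b-a,rcond=None)[0]; x=a+d*t[0]; y=b+e*t[1]
    return (x+y)/2,np.linalg.norm(x-y)
def proj(s,X):
    _,K,P=s; c=K@(P[:3,:3].T@(np.asarray(X)-P[:3,3])); return c[:2]/c[2]
E
python3 - <<'E'
from h import *
t=load("top0");s=load("side0")
def crop(s,x,y,w,h,k,n): cv2.imwrite(f"pics/{n}.png",cv2.resize(s[0][y:y+h,x:x+w,::-1],None,fx=k,fy=k,interpolation=cv2.INTER_CUBIC))
crop(t,240,100,160,180,3.3333,"tc"); 
a=cv2.resize(s[0][90:200,255:335,::-1],None,fx=5,fy=5,interpolation=cv2.INTER_CUBIC)
b=cv2.resize(s[0][235:325,280:400,::-1],None,fx=3.3333,fy=3.3333,interpolation=cv2.INTER_CUBIC)
c=np.zeros((550,800,3),np.uint8); c[:550,:400]=a; c[:300,400:800]=b[:300,:400]; cv2.imwrite("pics/sc.png",c)
E
```

```text
(no output)
```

View pics/tc.png

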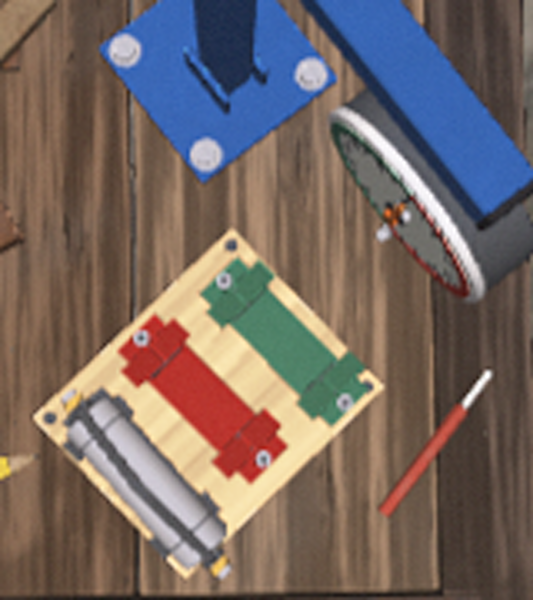

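View pics/sc.png

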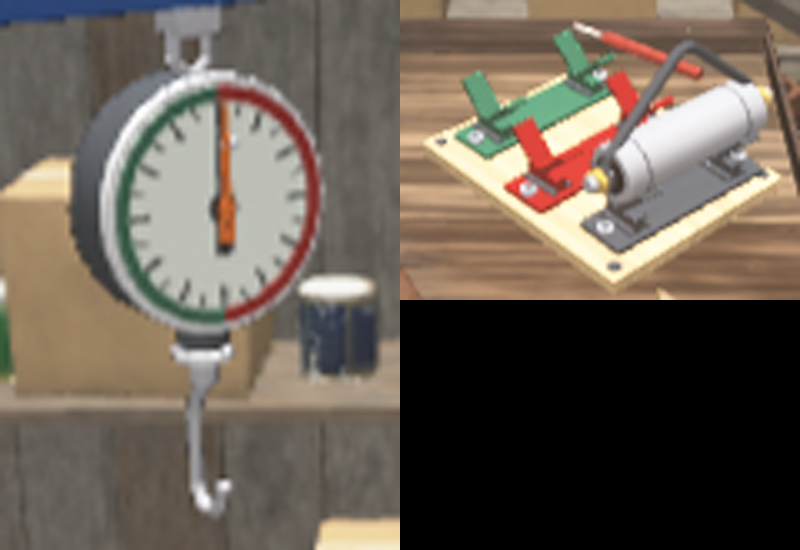

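Clear views: the dial hands stand at the top, hook bottom at about (296.5,191) in side. The bail's crown appears near side (366,249). I'll measure by masks and rays.

```bash
python3 - <<'E'
from h import *
t=load("top0");s=load("side0")
hsv=cv2.cvtColor(t[0],cv2.COLOR_RGB2HSV)
H,S,V=[hsv[...,i].astype(int) for i in range(3)]
def roi(m,x0,y0,x1,y1):
    r=np.zeros_like(m); r[y0:y1,x0:x1]=m[y0:y1,x0:x1]; return r.astype(np.uint8)
red=roi(((H<6)|(H>174))&(S>150)&(V>90),265,185,330,250)
grn=roi((H>60)&(H<95)&(S>80),290,165,360,235)
for n,m in(("red",red),("grn",grn)):
    r=cv2.minAreaRect(cv2.findNonZero(m)); c=r[0]; b=cv2.boxPoints(r)
    print(n,m.sum(),c,plane(t,c,.035), )
    e=np.array([plane(t,p,.02)[:2] for p in b]); print(np.linalg.norm(e-np.roll(e,1,0),axis=1), [np.degrees(np.arctan2(*(e[i]-e[i-1])[::-1])) for i in (1,2)])
k=lambda x,y:(240+x/3.3333-.35,100+y/3.3333-.35)
P=lambda x,y,z:plane(t,k(x,y),z)
for n,a,b,z in(("redbolts",(141,338),(263,459),.02),("grnbolts",(223,281),(345,402),.02),("nuts",(72,400),(221,568),.06),("body",(92,410),(202,550),.06),("edgeNE",(235,228),(383,385),.012),("edgeSW",(33,417),(187,577),.012),("edgeNW",(33,417),(235,228),.012),("footbolts LR",(125,50),(311,73),.013),("foot B",(206,155),(206,155),.013),("edge arm",(300,0),(483,225),.48)):
    a=P(*a,z);b=P(*b,z); d=b-a; print(n,a.round(4),b.round(4),"mid",((a+b)/2).round(4),"len",np.linalg.norm(d).round(4),"ang",np.degrees(np.arctan2(d[1],d[0])).round(1))
# side rays
ks=lambda x,y:(255+x/5-.4,90+y/5-.4)
kb=lambda x,y:(280+(x-400)/3.3333-.35,235+y/3.3333-.35)
# dial pivot, tri with top
print("pivot",tri(s,ks(222,205),t,k(398,212)))
print("footB,L",tri(s,kb(476,135),t,k(223,281)),tri(s,kb(542,188),t,k(141,338)), tri(s,kb(598,183),t,k(72,400)))
print("hook bottom ray",ray(s,ks(210,508)),ks(210,508))
E
```

```text
red 900 (300.2500305175781, 219.25003051757812) [ 0.48398201 -0.22613175  0.035     ]
[0.13697295 0.05207204 0.13733146 0.05187432] [np.float64(-45.79047317445184), np.float64(-135.97898164515252)]
grn 835 (325.5000305175781, 201.50001525878906) [ 0.52593695 -0.28810246  0.035     ]
[0.13564873 0.05244488 0.13600526 0.05224708] [np.float64(-45.830653016402756), np.float64(-136.09832156248072)]
redbolts [ 0.5296 -0.1816  0.02  ] [ 0.439 -0.27   0.02 ] mid [ 0.4843 -0.2258  0.02  ] len 0.1266 ang -135.7
grnbolts [ 0.5708 -0.2427  0.02  ] [ 0.4797 -0.3312  0.02  ] mid [ 0.5253 -0.287   0.02  ] len 0.1269 ang -135.8
nuts [ 0.4845 -0.1346  0.06  ] [ 0.3645 -0.2381  0.06  ] mid [ 0.4245 -0.1864  0.06  ] len 0.1585 ang -139.2
body [ 0.4772 -0.1487  0.06  ] [ 0.3773 -0.225   0.06  ] mid [ 0.4272 -0.1868  0.06  ] len 0.1257 ang -142.6
edgeNE [ 0.6111 -0.2523  0.012 ] [ 0.4919 -0.3604  0.012 ] mid [ 0.5515 -0.3064  0.012 ] len 0.1609 ang -137.8
edgeSW [ 0.4728 -0.1005  0.012 ] [ 0.3532 -0.2126  0.012 ] mid [ 0.413  -0.1565  0.012 ] len 0.1639 ang -136.9
edgeNW [ 0.4728 -0.1005  0.012 ] [ 0.611
[... 176 characters left out ...]
ang -97.9
foot B [ 0.6662 -0.2316  0.013 ] [ 0.6662 -0.2316  0.013 ] mid [ 0.6662 -0.2316  0.013 ] len 0.0 ang 0.0
edge arm [ 0.6513 -0.2799  0.48  ] [ 0.5528 -0.3562  0.48  ] mid [ 0.6021 -0.318   0.48  ] len 0.1246 ang -142.3
pivot (array([ 0.57525299, -0.33383611,  0.3609919 ]), np.float64(0.0009231994714326413))
footB,L (array([ 0.57143542, -0.24270304,  0.0227787 ]), np.float64(0.001809570662589469)) (array([ 0.52560201, -0.18169034,  0.02139582]), np.float64(0.007803746842112539)) (array([ 0.48403781, -0.13463004,  0.06002479]), np.float64(0.0009405135558473032))
hook bottom ray (array([0.48973789, 0.52776205, 0.54293185]), array([ 0.10550845, -0.92707429, -0.35972383])) (296.6, 191.2)
```

```bash
python3 - <<'E'
from h import *
t=load("top0");s=load("side0")
a=np.radians(37.0); ys=np.array([np.cos(a),np.sin(a),0]); xs=np.array([ys[1],-ys[0],0]); h=np.array([.5893,-.353,0])
for n,x,y,z in(("tip",-.0145,0,.219),("seat bottom",0,0,.197),("shank",.012,0,.23),("pivot",-.03,0,.36),("pivot34",-.034,0,.36),("dial top rim",-.028,0,.42),("dial L rim",-.028,.06,.36),("dial R rim",-.028,-.06,.36),("dial bot",-.028,0,.30),("tube bot",0,0,.281)):
    X=h+x*xs+y*ys+[0,0,z]; pt=proj(t,X);ps=proj(s,X)
    print(n,X.round(4),"top crop",((pt-[240,100]+.35)*3.3333).round(0),"side crop",((ps-[255,90]+.4)*5).round(0))
# dark bail & roller masks
k=lambda x,y:np.array((240+x/3.3333-.35,100+y/3.3333-.35))
u=k(66,393);v=k(226,574)
A=plane(t,u,.06);B=plane(t,v,.06);d=B-A;M=(A+B)/2;print("tips",A,B,np.linalg.norm(d),np.degrees(np.arctan2(-d[1],-d[0])),M)
g=cv2.cvtColor(t[0],cv2.COLOR_RGB2GRAY).astype(float)
# profiles across the roller at stations along its axis, in the z=.06 plane
e=d/np.linalg.norm(d); n=np.array([-e[1],e[0],0])
w=np.arange(-.03,.0301,.003)
print("off",(w*1000).astype(int))
for q in np.arange(-.06,.061,.015):
    P=np.array([proj(t,M+q*e+o*n) for o in w],np.float32)
    print(round(q,3),cv2.remap(g.astype(np.float32),P[:,0].reshape(1,-1),P[:,1].reshape(1,-1),cv2.INTER_LINEAR)[0].astype(int))
for lean in(-20,-10,0,10,20):
    L=np.radians(lean); X=M+.070*(np.cos(L)*np.array([0,0,1])+np.sin(L)*n); print(lean,"crown top",((proj(t,X)-[240,100]+.35)*3.3333).round(0),"side crop",((proj(s,X)-[280,235]+.35)*3.3333+[400,0]).round(0), "offset at z=.06",((plane(t,proj(t,X),.06)-M)@n).round(4))
print("axis ends side", [((proj(s,X)-[280,235]+.35)*3.3333+[400,0]).round(0) for X in(A,B)])
E
```

```text
tip [ 0.5806 -0.3414  0.219 ] top crop [384. 234.] side crop [225. 483.]
seat bottom [ 0.5893 -0.353   0.197 ] top crop [398. 224.] side crop [212. 516.]
shank [ 0.5965 -0.3626  0.23  ] top crop [420. 204.] side crop [197. 449.]
pivot [ 0.5712 -0.329   0.36  ] top crop [388. 219.] side crop [231. 209.]
pivot34 [ 0.5688 -0.3258  0.36  ] top crop [382. 224.] side crop [235. 211.]
dial top rim [ 0.5724 -0.3306  0.42  ] top crop [406. 200.] side crop [223.  78.]
dial L rim [ 0.6204 -0.2945  0.36  ] top crop [319. 125.] side crop [115. 227.]
dial R rim [ 0.5245 -0.3667  0.36  ] top crop [465. 310.] side crop [334. 192.]
dial bot [ 0.5724 -0.3306  0.3   ] top crop [380. 231.] side crop [233. 333.]
tube bot [ 0.5893 -0.353   0.281 ] top crop [415. 205.] side crop [205. 358.]
tips [ 0.48953433 -0.13044522  0.06      ] [ 0.36019269 -0.241589    0.06      ] 0.17053504490246432 40.672598312490756 [ 0.42486351 -0.18601711  0.06      ]
off [-30 -27 -24 -21 -18 -15 -12  -9  -6  -3   0   2   5   8  11  14  17  20
  23  26  29]
-0.06 [ 95 158 156 136 147 177 191 204 154  94  83 148 198 195 183 166 1
[... 473 characters left out ...]
186 203 202]
0.03 [125 102 170 170 152 183 199 168  86  84 128 199 202 196 181 161 127  99
 157 196 209]
0.045 [ 89  95  95  83 128 170 179 180 104  85  87 160 182 171 154 134 104  84
  85 146 218]
0.06 [ 97 111 185 214 165 180 196 203 172  97  87 165 203 191 176 156 123 102
 214 227 226]
-20 crown top [113. 513.] side crop [713.  67.] offset at z=.06 -0.031
-10 crown top [126. 501.] side crop [700.  56.] offset at z=.06 -0.0187
0 crown top [140. 489.] side crop [687.  47.] offset at z=.06 -0.0058
10 crown top [153. 476.] side crop [674.  42.] offset at z=.06 0.0073
20 crown top [167. 464.] side crop [661.  39.] offset at z=.06 0.0201
axis ends side [array([589., 187.]), array([769.,  94.])]
```

```bash
cat >> h.py <<'E'
from scipy.spatial.transform import Rotation as Ro
M0=np.array([.4249,-.1860,.060]); YAW0=40.7
HOOK=np.array([.5893,-.3530,.205]); YAWH=37.0
RED=np.array([.4840,-.2260,.060]); GRN=np.array([.5256,-.2876,.060]); YAWC=44.0
LIFT=.010; X0=.010
def Rt(yaw,lean=42):
    a,l=np.radians([yaw,lean]); u=np.array([np.cos(a),np.sin(a),0])
    z=np.sin(l)*u-[0,0,np.cos(l)]; y=np.array([-u[1],u[0],0]); return np.c_[np.cross(y,z),y,z]
def tcp(M,yaw,lean=42,back=0):
    R=Rt(yaw,lean); a=np.radians(yaw)
    return M-X0*np.array([np.cos(a),np.sin(a),0])+(.019-LIFT-back)*R[:,2],R
def cur():
    from plant import ctrl
    o=ctrl.get_obs(); return o,np.array(o["tool_pos"]),Ro.from_euler("xyz",o["orientation"],degrees=True).as_matrix()
def delta(P,R):
    o,p,C=cur()
    print("t",round(o["clock"],2),"tcp",p.round(4),"J",np.round(o["joint_pos"],1),"F",np.round(o["force"],2),"open",round(o["opening"],4),round(o["gripper_force"],1))
    print("target",np.round(P,4),"shift cm",(C.T@(P-p)*100).round(2),"rotvec",Ro.from_matrix(C.T@R).as_rotvec(degrees=True).round(2))
E
python3 - <<'E'
from h import *
P,R=tcp(M0,YAW0,back=.13); delta(P,R); print(tcp(M0,YAW0)[0])
E
```

```text
t 0.1 tcp [ 0.1635 -0.6545  0.2257] J [-59.5  20.6   0.6  -0.  -70.1 -16.5] F [ 0.52 -0.56 -0.83] open 0.0878 0.0
target [ 0.3559 -0.2453  0.1499] shift cm [-28.59  35.02   7.63] rotvec [ -9.7  -41.21 -25.5 ]
[ 0.42188427 -0.18859393  0.0533117 ]
```

Call:
send_rows:
  plan:
    - [[-1, 1.5, 0, -0.4, -2, -1], [-3.5, 4.5, 0.5, -1.5, -6, -4], [-6, 7.5, 1, -2.5, -11, -7], [-9, 11, 1.5, -3.5, -16, -10], [-12, 14.5, 2, -4.5, -21, -13], [-15, 18, 3, -5.5, -26, -16], [-18, 21.5, 4, -6.5, -30, -19], [-20, 24, 4.5, -7, -32, -20]]
  fingers: 0.72

```text
clock: 0.77
tool_pos: [0.2949, -0.3821, 0.1825]
orientation: [178.7, 32.8, -145.8]
force: [0.8, -0.3, -0.9]
opening: 0.0633
gripper_force: 0.0
```

```bash
python3 -c "
from h import *
delta(*tcp(M0,YAW0,back=.13))"
```

```text
t 0.77 tcp [ 0.2949 -0.3821  0.1825] J [-57.8  11.3 -12.8 -34.6 -72.3  15.1] F [ 0.76 -0.31 -0.87] open 0.0633 0.0
target [ 0.3559 -0.2453  0.1499] shift cm [-8.94  7.65  9.83] rotvec [-2.59 -9.13 -5.26]
```

Call:
send_rows:
  plan:
    - [[-1.5, 1.3, 1.6, -0.5, -1.5, -1], [-3.5, 3, 4, -1, -3.5, -2], [-5.5, 5, 6, -1.6, -6, -3.5], [-7.5, 6.5, 8, -2.2, -8, -4.5], [-8.6, 7.3, 9.4, -2.5, -9, -5.1], [-8.9, 7.65, 9.8, -2.6, -9.1, -5.3], [-8.9, 7.65, 9.8, -2.6, -9.1, -5.3], [-8.9, 7.65, 9.8, -2.6, -9.1, -5.3]]

```text
clock: 1.43
tool_pos: [0.3552, -0.2476, 0.1504]
orientation: [-180.0, 41.7, -139.2]
force: [0.5, -0.7, 0.5]
opening: 0.0635
gripper_force: 0.0
```

```bash
python3 -c "
from h import *
delta(*tcp(M0,YAW0))
from plant import ctrl
for n in('side','top'):
    s=ctrl.snapshot(n); np.savez(f'pics/{n}1.npz',**s)
a=np.load('pics/side1.npz')['img'];b=np.load('pics/top1.npz')['img']
a=cv2.resize(a[160:360,230:500],None,fx=2,fy=2)[:400,:400] ; b=cv2.resize(b[150:350,220:420],None,fx=2,fy=2)
cv2.imwrite('pics/c1.png',np.hstack([a,b])[:,:,::-1])"
```

```text
t 1.43 tcp [ 0.3552 -0.2476  0.1504] J [-50.6   9.5 -22.  -45.8 -67.9  23. ] F [ 0.49 -0.73  0.49] open 0.0635 0.0
target [ 0.4219 -0.1886  0.0533] shift cm [-0.2   0.13 13.17] rotvec [-0.01 -0.33  0.04]
```

View pics/c1.png

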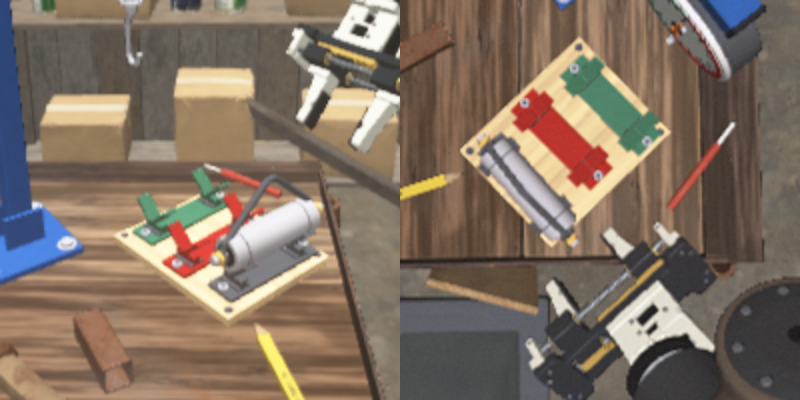

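The gripper is lined up with the roller's axis, fingers straddling it in the top view at about (585,262) of the crop. I approach along the tool axis.

Call:
send_rows:
  plan:
    - [[-0.05, 0.05, 1, 0, -0.1, 0], [-0.1, 0.1, 3, 0, -0.2, 0], [-0.2, 0.13, 5, 0, -0.3, 0], [-0.2, 0.13, 7, 0, -0.3, 0], [-0.2, 0.13, 8.5, 0, -0.3, 0], [-0.2, 0.13, 9.5, 0, -0.3, 0], [-0.2, 0.13, 10, 0, -0.3, 0], [-0.2, 0.13, 10, 0, -0.3, 0]]

```text
clock: 2.2
tool_pos: [0.4062, -0.2013, 0.0763]
orientation: [179.9, 42.0, -139.3]
force: [0.0, 0.6, 0.8]
opening: 0.0628
gripper_force: 0.0
```

```bash
python3 -c "
from h import *
delta(*tcp(M0,YAW0))"
```

```text
t 2.2 tcp [ 0.4062 -0.2013  0.0763] J [-43.7  15.6 -25.9 -52.4 -57.2  27.5] F [0.04 0.61 0.8 ] open 0.0628 0.0
target [ 0.4219 -0.1886  0.0533] shift cm [ 0.04 -0.06  3.05] rotvec [ 0.05  0.02 -0.03]
```

Call:
send_rows:
  plan:
    - [[0, 0, 0.5, 0, 0, 0], [0, -0.05, 1, 0, 0, 0], [0.05, -0.05, 1.5, 0, 0, 0], [0.05, -0.05, 2, 0, 0, 0], [0.05, -0.05, 2.5, 0, 0, 0], [0.05, -0.05, 2.9, 0, 0, 0], [0.05, -0.05, 3.05, 0, 0, 0], [0.05, -0.05, 3.05, 0, 0, 0]]

```text
clock: 2.87
tool_pos: [0.4217, -0.1885, 0.0537]
orientation: [180.0, 42.0, -139.3]
force: [-0.2, 1.3, 0.1]
opening: 0.0629
gripper_force: 0.7
```

```bash
python3 -c "
from h import *
delta(*tcp(M0,YAW0))
from plant import ctrl
for n in('side','top'):
    s=ctrl.snapshot(n); np.savez(f'pics/{n}2.npz',**s)
a=np.load('pics/side2.npz')['img'];b=np.load('pics/top2.npz')['img']
a=cv2.resize(a[220:340,300:420],None,fx=3.333,fy=3.333)[:400,:400] ; b=cv2.resize(b[180:300,230:350],None,fx=3.333,fy=3.333)
cv2.imwrite('pics/c2.png',np.hstack([a,b])[:,:,::-1])"
```

```text
t 2.87 tcp [ 0.4217 -0.1885  0.0537] J [-41.8  18.  -26.5 -54.8 -54.4  29.4] F [-0.19  1.35  0.13] open 0.0629 0.7
target [ 0.4219 -0.1886  0.0533] shift cm [ 0.02 -0.02  0.04] rotvec [ 0.04  0.04 -0.  ]
```

View pics/c2.png

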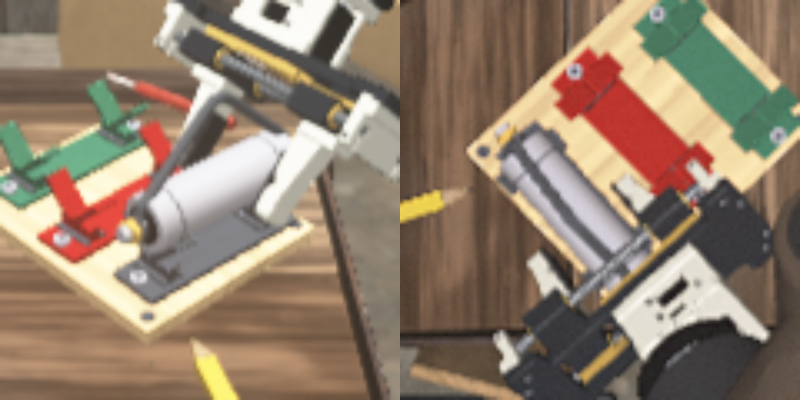

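The fingers straddle the cylinder symmetrically, clear of the bail, with the body just above the leg. Closing.

Call:
send_rows:
  plan:
    - [[0, 0, 0, 0, 0, 0], [0, 0, 0, 0, 0, 0], [0, 0, 0, 0, 0, 0], [0, 0, 0, 0, 0, 0], [0, 0, 0, 0, 0, 0], [0, 0, 0, 0, 0, 0], [0, 0, 0, 0, 0, 0]]
  fingers: 0

```text
clock: 3.55
tool_pos: [0.4223, -0.1899, 0.0542]
orientation: [-179.8, 42.0, -139.2]
force: [2.8, -2.6, -0.4]
opening: 0.0396
gripper_force: 30.0
```

```bash
python3 -c "
from h import *
delta(*tcp(M0+[0,0,.12],YAW0)); print(cur()[0]['moment'])"
```

```text
t 3.55 tcp [ 0.4223 -0.1899  0.0542] J [-41.8  18.  -26.4 -54.7 -54.3  29.4] F [ 2.75 -2.56 -0.36] open 0.0396 30.0
target [ 0.4219 -0.1886  0.1733] shift cm [-8.02  0.1  -8.82] rotvec [-0.12  0.01  0.05]
[-2.50343749  1.17466495 -1.06184369]
```

Call:
send_rows:
  plan:
    - [[-0.2, 0, -0.22, 0, 0, 0], [-0.6, 0, -0.66, 0, 0, 0], [-1.3, 0, -1.45, 0, 0, 0], [-2.2, 0, -2.44, 0, 0, 0], [-3.1, 0, -3.44, 0, 0, 0], [-3.8, 0, -4.2, 0, 0, 0], [-4, 0, -4.45, 0, 0, 0], [-4, 0, -4.45, 0, 0, 0]]

```text
clock: 4.22
tool_pos: [0.4211, -0.1885, 0.1144]
orientation: [-179.9, 42.0, -139.2]
force: [1.5, -0.5, -6.7]
opening: 0.0393
gripper_force: 30.0
```

Call:
send_rows:
  plan:
    - [[0, 0, 0, 0, 0, 0], [0, 0, 0, 0, 0, 0], [0, 0, 0, 0, 0, 0], [0, 0, 0, 0, 0, 0]]

```text
clock: 4.55
tool_pos: [0.4213, -0.1888, 0.1131]
orientation: [179.9, 42.0, -139.4]
force: [0.0, -0.5, -7.3]
opening: 0.0393
gripper_force: 30.0
```

```bash
python3 -c "
from h import *
from plant import ctrl
Fs=[]
for i in range(4):
    s=ctrl.snapshot('side'); o=ctrl.get_obs(); Fs.append(np.r_[o['force'],o['moment']])
t=ctrl.snapshot('top')
np.savez('pics/side3.npz',**s);np.savez('pics/top3.npz',**t)
print(np.round(Fs,2))
delta(*tcp(HOOK+[-.0361,.0479,-.032],YAWH))
a=cv2.resize(s['img'][190:310,280:400],None,fx=3.333,fy=3.333)[:400,:400] ; b=cv2.resize(t['img'][180:300,230:350],None,fx=3.333,fy=3.333)
cv2.imwrite('pics/c3.png',np.hstack([a,b])[:,:,::-1])"
```

```text
[[ 1.02 -0.26 -7.44 -2.67  3.09 -0.04]
 [ 0.12  0.43 -7.21 -2.61  3.1   0.02]
 [-0.5  -0.81 -7.38 -2.68  3.17 -0.01]
 [-0.04  0.06 -6.85 -2.6   3.12 -0.03]]
t 4.8 tcp [ 0.4216 -0.189   0.1137] J [-40.4  11.4 -24.9 -50.9 -58.5  20.8] F [-0.05 -0.65 -8.21] open 0.039 30.0
target [ 0.55   -0.3075  0.1663] shift cm [ -5.02 -17.36  -2.56] rotvec [2.48 0.03 2.74]
```

View pics/c3.png

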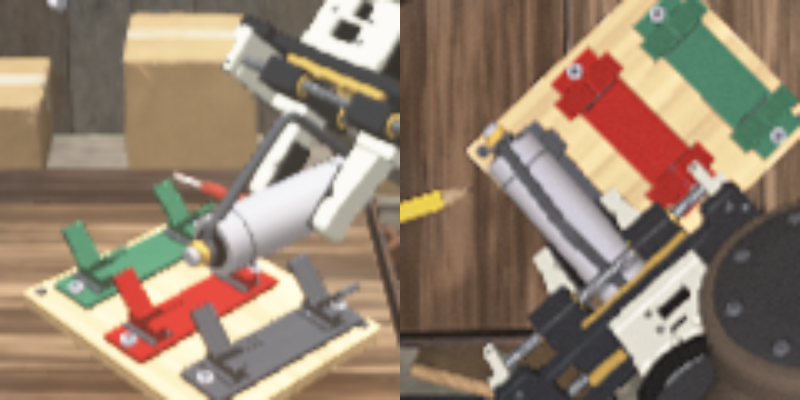

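The roller is lifted and held (near nut at side crop (197,250), top crop (92,132)), weighing roughly 7.3 N. I check it for tilt about the pads.

```bash
python3 -c "
from h import *
t=load('top3');s=load('side3')
def yel(im,x0,y0,x1,y1):
    h=cv2.cvtColor(im,cv2.COLOR_RGB2HSV)[y0:y1,x0:x1]; m=((h[...,0]>12)&(h[...,0]<30)&(h[...,1]>110)&(h[...,2]>110)).astype(np.uint8)
    n,l,st,c=cv2.connectedComponentsWithStats(m); i=1+np.argmax(st[1:,4]); print(st[i]); return c[i]+[x0,y0]
ps=yel(s[0],328,252,350,275); pt=yel(t[0],248,210,268,228); print(ps,pt)
X,e=tri(s,ps,t,pt); print(X,e)
t0=load('top0');s0=load('side0')
X0_,e0=tri(s0,yel(s0[0],328,275,350,300),t0,yel(t0[0],250,210,270,228)); print('start nut',X0_,e0)
print('moved',X-X0_,'tcp moved',np.array([.4215,-.189,.1136])-[.4223,-.1899,.0542])
"
```

```text
[10 10  5  8 24]
[ 8  8  6  6 16]
[340.41666667 265.125     ] [258.375 220.5  ]
[ 0.48151755 -0.13483357  0.12076681] 0.001525214808006643
[ 8 10  7  8 22]
[ 9  8  6  6 15]
start nut [ 0.48253821 -0.13587681  0.06263572] 0.0006584137098056982
moved [-0.00102066  0.00104324  0.05813109] tcp moved [-0.0008  0.0009  0.0594]
```

Call:
send_rows:
  plan:
    - [[-0.3, -0.5, -0.2, 0.1, 0, 0.1], [-1, -2.5, -0.5, 0.3, 0, 0.4], [-2, -5, -1, 0.7, 0, 0.8], [-3, -8, -1.5, 1.1, 0, 1.2], [-3.8, -11, -1.9, 1.6, 0, 1.7], [-4.4, -14, -2.2, 2, 0, 2.2], [-4.8, -16.4, -2.4, 2.3, 0, 2.6], [-5, -17.3, -2.5, 2.5, 0, 2.7]]

```text
clock: 5.47
tool_pos: [0.5524, -0.3094, 0.1665]
orientation: [-179.8, 42.0, -142.9]
force: [0.6, -1.0, -6.2]
opening: 0.0394
gripper_force: 30.0
```

Call:
send_rows:
  plan:
    - [[0, 0, 0, 0, 0, 0], [0, 0, 0, 0, 0, 0], [0, 0, 0, 0, 0, 0]]

```text
clock: 5.72
tool_pos: [0.549, -0.3059, 0.1654]
orientation: [179.9, 42.0, -143.0]
force: [0.2, -0.1, -7.4]
opening: 0.0393
gripper_force: 30.0
```

```bash
python3 -c "
from h import *
from plant import ctrl
s=ctrl.snapshot('side');t=ctrl.snapshot('top')
np.savez('pics/side4.npz',**s);np.savez('pics/top4.npz',**t)
print('pre');delta(*tcp(HOOK+[-.0361,.0479,-.032],YAWH))
print('over');delta(*tcp(HOOK+[0,0,-.032],YAWH))
a=cv2.resize(s['img'][90:220,250:370],None,fx=4,fy=4) ; b=cv2.resize(t['img'][110:240,310:410],None,fx=4,fy=4)
cv2.imwrite('pics/c4.png',np.hstack([a[:,:400],b])[:,:,::-1])"
```

```text
pre
t 5.82 tcp [ 0.5491 -0.3061  0.1657] J [-39.7  19.1  -5.6 -46.9 -63.3   8. ] F [ 0.5   0.79 -7.22] open 0.0393 30.0
target [ 0.55   -0.3075  0.1663] shift cm [-0.03 -0.16 -0.05] rotvec [0.02 0.03 0.03]
over
t 5.82 tcp [ 0.5491 -0.3061  0.1657] J [-39.7  19.1  -5.6 -46.9 -63.3   8. ] F [ 0.5   0.79 -7.22] open 0.0393 30.0
target [ 0.5861 -0.3554  0.1663] shift cm [-0.03 -6.16 -0.05] rotvec [0.02 0.03 0.03]
```

View pics/c4.png

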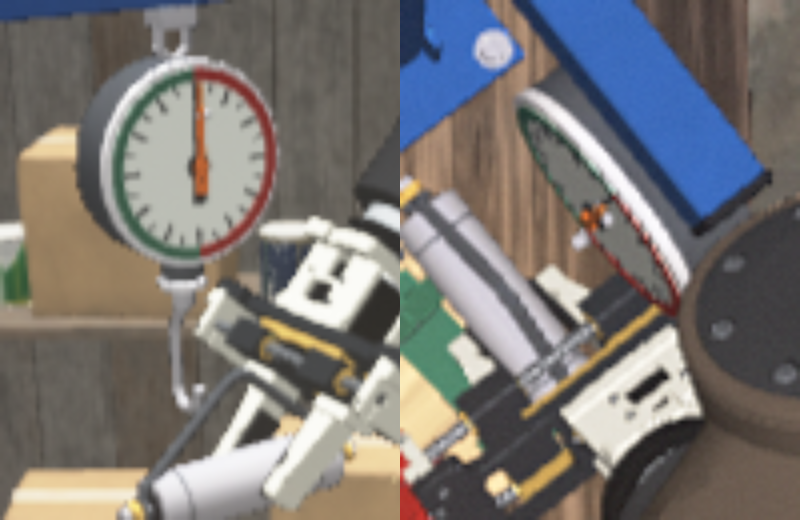

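The bail crown (side crop ~(240,372)) is in front of the hook tip (side crop (198,388), top crop (580,240)); hands still at zero. I check both numerically.

```bash
python3 -c "
from h import *
t=load('top4');s=load('side4')
a=np.radians(YAWH); u=np.array([np.cos(a),np.sin(a),0]); n=np.array([-u[1],u[0],0])
p=np.array([.5491,-.3061,.1657]); M=p-(tcp(np.zeros(3),YAWH)[0]); print('roller',M)
fs=lambda q:((q-[250,90]+.375)*4).round(0); ft=lambda q:((q-[310,110]+.375)*4+[400,0]).round(0)
for nm,X in(('crown',M+[0,0,.07]),('leg+10',M-.01*u+[0,0,.065]),('leg-10',M+.01*u+[0,0,.065]),('leg-66',M+.066*u+[0,0,.015]),('leg-38',M+.038*u+[0,0,.040]),('nut-80',M+.08*u)):
    print(nm,fs(proj(s,X)),ft(proj(t,X)))
print('tip tri',tri(s,(250+199/4-.375,90+389/4-.375),t,(310+180/4-.375,110+240/4-.375)))
g=cv2.cvtColor(t[0],cv2.COLOR_RGB2GRAY).astype(np.float32)
w=np.arange(-.03,.0301,.003); print((w*1000).astype(int))
for q,z in((.066,.015),(.052,.0275),(.038,.04),(.024,.0525),(.01,.065)):
    P=np.array([proj(t,M+q*u+[0,0,z]+o*n) for o in w],np.float32)
    print(q,cv2.remap(g,P[:,0].reshape(1,-1),P[:,1].reshape(1,-1),1)[0].astype(int))
"
```

```text
roller [ 0.55227683 -0.30370609  0.1723883 ]
crown [240. 372.] [510. 293.]
leg+10 [254. 376.] [522. 310.]
leg-10 [226. 383.] [497. 278.]
leg-66 [149. 483.] [425. 204.]
leg-38 [188. 433.] [460. 240.]
nut-80 [129. 513.] [409. 187.]
tip tri (array([ 0.58111406, -0.3413689 ,  0.21729745]), np.float64(0.00012422787800562822))
[-30 -27 -24 -21 -18 -15 -12  -9  -6  -3   0   2   5   8  11  14  17  20
  23  26  29]
0.066 [100 112 110 101 110 125 137 133 126 115  89  88 115 131 129 144 133 111
  88  84  90]
0.052 [107 103 106 101  97 121 179 198 211 180  95  90 171 215 207 194 174 140
 153  95  94]
0.038 [146 128 110 115 111 105 159 189 208 168  95  88 148 211 209 199 184 151
 158 225 172]
0.024 [124 119 111 123 143 118 129 179 201 154  92  89 144 213 213 206 191 166
 125 102 106]
0.01 [106 104 112 139 126 129 122 158 192 158  93  94 166 212 214 210 198 178
 140 189 146]
```

Call:
send_rows:
  plan:
    - [[0, -0.3, 0, 0, 0, 0], [0, -1, 0, 0, 0, 0], [0, -2, 0, 0, 0, 0], [0, -3.1, 0, 0, 0, 0], [0, -4.2, 0, 0, 0, 0], [0, -5.2, 0, 0, 0, 0], [0, -5.9, 0, 0, 0, 0], [0, -6.2, 0, 0, 0, 0]]

```text
clock: 6.48
tool_pos: [0.5879, -0.3576, 0.1654]
orientation: [-179.9, 42.0, -143.0]
force: [0.6, -0.3, -7.1]
opening: 0.0395
gripper_force: 30.0
```

Call:
send_rows:
  plan:
    - [[0, 0, 0, 0, 0, 0], [0, 0, 0, 0, 0, 0], [0, 0, 0, 0, 0, 0]]

```text
clock: 6.73
tool_pos: [0.5869, -0.3559, 0.1659]
orientation: [-180.0, 42.0, -142.9]
force: [-0.8, 0.3, -7.3]
opening: 0.0396
gripper_force: 30.0
```

```bash
python3 -c "
from h import *
from plant import ctrl
s=ctrl.snapshot('side');t=ctrl.snapshot('top')
np.savez('pics/side5.npz',**s);np.savez('pics/top5.npz',**t)
print('over');delta(*tcp(HOOK+[0.0006,-.0008,-.032],YAWH)); print(cur()[0]['moment'])
a=cv2.resize(s['img'][90:220,250:370],None,fx=4,fy=4) ; b=cv2.resize(t['img'][110:240,310:410],None,fx=4,fy=4)
cv2.imwrite('pics/c5.png',np.hstack([a[:,:400],b])[:,:,::-1])"
```

```text
over
t 6.83 tcp [ 0.587  -0.356   0.1662] J [-40.8  24.    2.  -45.8 -65.8   6.7] F [ 0.11  0.32 -6.93] open 0.0393 30.0
target [ 0.5867 -0.3562  0.1663] shift cm [ 0.02  0.   -0.03] rotvec [-0.03  0.04  0.07]
[-2.44869873  3.28593269  0.02592595]
```

View pics/c5.png

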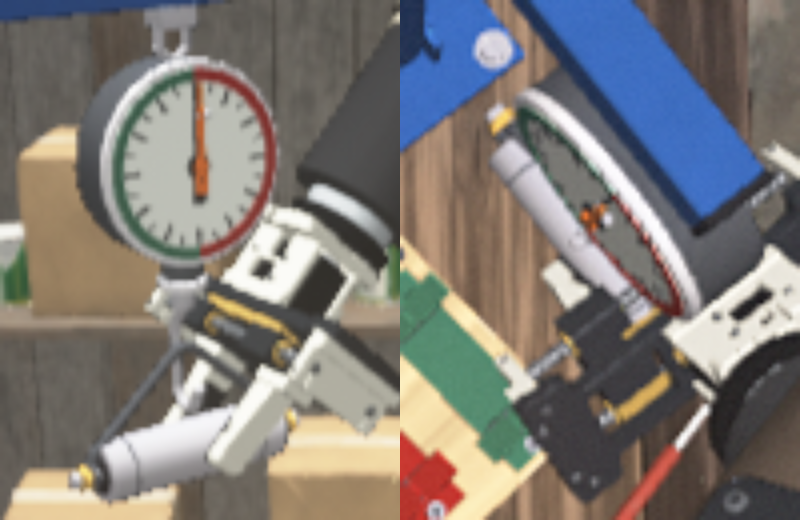

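The crown (side crop ~(182,346)) now sits between the hook's tip and shank. Lowering toward contact.

Call:
send_rows:
  plan:
    - [[0.1, 0, 0.11, 0, 0, 0], [0.4, 0, 0.45, 0, 0, 0], [0.8, 0, 0.89, 0, 0, 0], [1.2, 0, 1.34, 0, 0, 0], [1.6, 0, 1.78, 0, 0, 0], [1.9, 0, 2.11, 0, 0, 0], [2, 0, 2.23, 0, 0, 0], [2, 0, 2.23, 0, 0, 0]]

```text
clock: 7.5
tool_pos: [0.587, -0.3562, 0.1351]
orientation: [180.0, 42.0, -143.0]
force: [0.5, -0.3, -7.6]
opening: 0.0394
gripper_force: 30.0
```

Call:
send_rows:
  plan:
    - [[0.1, 0, 0.11, 0, 0, 0], [0.2, 0, 0.22, 0, 0, 0], [0.33, 0, 0.37, 0, 0, 0], [0.46, 0, 0.52, 0, 0, 0], [0.6, 0, 0.67, 0, 0, 0], [0.67, 0, 0.74, 0, 0, 0], [0.67, 0, 0.74, 0, 0, 0], [0.67, 0, 0.74, 0, 0, 0]]

```text
clock: 8.17
tool_pos: [0.5874, -0.3564, 0.1262]
orientation: [-179.9, 42.0, -142.9]
force: [-0.0, 0.1, -5.1]
opening: 0.0393
gripper_force: 30.0
```

```bash
cat >> h.py <<'E'
def avg(n,name='side'):
    from plant import ctrl
    L=[]
    for i in range(n):
        s=ctrl.snapshot(name); o=ctrl.get_obs(); L.append(np.r_[o['force'],o['tool_pos'],o['moment']])
    L=np.array(L); print('F',L[:,:3].mean(0).round(2),'sd',(L[:,:3].std(0)/n**.5).round(2),'pos',L[:,3:6].mean(0).round(4),'mom',L[:,6:].mean(0).round(2)); return s
def hands(s):
    # dial plane: centre/axes from pixels of the face projected by the stand frame
    a=np.radians(YAWH); ys=np.array([np.cos(a),np.sin(a),0]); xs=np.array([ys[1],-ys[0],0])
    piv=np.array([.5753,-.3338,.3610]); im=s['img']; S=(im,s['K'],s['pose'])
    h=cv2.cvtColor(im,cv2.COLOR_RGB2HSV).astype(np.float32)
    th=np.radians(np.arange(0,360,2)); out=[]
    for r in (.022,.028,.034,.038):
        X=[piv+r*(np.cos(q)*np.array([0,0,1])+np.sin(q)*(-ys)) for q in th]
        P=np.array([proj(S,x) for x in X],np.float32)
        out.append([cv2.remap(h[...,i].copy(),P[:,0].reshape(1,-1),P[:,1].reshape(1,-1),1)[0] for i in range(3)])
    o=np.array(out); o_s=o[:,1].mean(0); o_v=o[:,2].mean(0)
    print('orange',np.argsort(-o_s)[:5]*2,o_s.max().round(),'dark',np.argsort(o_v)[:5]*2,o_v.min().round())
E
python3 -c "
from h import *
s=avg(8); hands(s)
delta(*tcp(HOOK+[0.0006,-.0008,-.066],YAWH))"
```

```text
F [ 0.43 -0.63 -4.98] sd [0.23 0.15 0.2 ] pos [ 0.5873 -0.3564  0.1263] mom [-2.18  2.88 -0.08]
orange [60 62 58 64 56] 153.0 dark [54 52 56 50 58] 137.0
t 8.57 tcp [ 0.5873 -0.3564  0.1262] J [-41.1  26.6   0.6 -47.2 -63.2  10.1] F [ 0.15 -0.5  -5.48] open 0.0398 30.0
target [ 0.5867 -0.3562  0.1323] shift cm [-0.39  0.05 -0.48] rotvec [-0.04  0.04  0.06]
```

Call:
send_rows:
  plan:
    - [[0.1, 0, 0.11, 0, 0, 0], [0.25, 0, 0.28, 0, 0, 0], [0.4, 0, 0.45, 0, 0, 0], [0.55, 0, 0.61, 0, 0, 0], [0.7, 0, 0.78, 0, 0, 0], [0.85, 0, 0.94, 0, 0, 0], [1, 0, 1.1, 0, 0, 0], [1.07, 0, 1.19, 0, 0, 0]]

```text
clock: 9.23
tool_pos: [0.5874, -0.3564, 0.11]
orientation: [-179.9, 42.0, -142.9]
force: [-0.0, -0.5, -1.3]
opening: 0.0393
gripper_force: 30.0
```

Call:
send_rows:
  plan:
    - [[0, 0, 0, 0, 0, 0], [0, 0, 0, 0, 0, 0], [0, 0, 0, 0, 0, 0]]

```text
clock: 9.48
tool_pos: [0.5874, -0.3565, 0.1103]
orientation: [-179.9, 42.0, -142.9]
force: [-0.2, 1.3, -1.4]
opening: 0.0394
gripper_force: 30.0
```

```bash
python3 -c "
from h import *
s=avg(16); hands(s)
delta(*tcp(HOOK+[0.0006,-.0008,-.096],YAWH))"
```

```text
F [ 0.79  0.22 -1.35] sd [0.12 0.1  0.12] pos [ 0.5874 -0.3564  0.1102] mom [-1.54  1.97 -0.09]
orange [174 172 170 176 168] 150.0 dark [178 358 180 176   0] 162.0
t 10.28 tcp [ 0.5873 -0.3564  0.1101] J [-41.2  27.7   0.1 -47.8 -62.2  11.5] F [ 1.01  0.33 -1.7 ] open 0.0393 30.0
target [ 0.5867 -0.3562  0.1023] shift cm [0.55 0.06 0.55] rotvec [-0.04  0.03  0.06]
```

Call:
send_rows:
  plan:
    - [[0.05, 0, 0.06, 0, 0, 0], [0.1, 0, 0.11, 0, 0, 0], [0.15, 0, 0.17, 0, 0, 0], [0.2, 0, 0.22, 0, 0, 0], [0.25, 0, 0.28, 0, 0, 0], [0.3, 0, 0.33, 0, 0, 0], [0.3, 0, 0.33, 0, 0, 0], [0.3, 0, 0.33, 0, 0, 0]]

```text
clock: 10.95
tool_pos: [0.5873, -0.3564, 0.1056]
orientation: [-179.9, 42.0, -142.9]
force: [0.7, 0.2, -0.1]
opening: 0.0393
gripper_force: 30.0
```

```bash
python3 -c "
from h import *
d=np.load('pics/side5.npz'); hands({k:d[k] for k in d})
s=avg(24); hands(s)
np.savez('pics/side6.npz',**s)
delta(*tcp(HOOK+[0.0006,-.0008,-.096],YAWH))"
```

```text
orange [2 4 6 8 0] 150.0 dark [358 356   0 354   2] 119.0
F [ 1.16  0.05 -0.35] sd [0.11 0.11 0.11] pos [ 0.5873 -0.3564  0.1057] mom [-1.4   1.66 -0.18]
orange [204 206 202 200 208] 155.0 dark [212  28 210 214  30] 168.0
t 12.15 tcp [ 0.5873 -0.3564  0.1057] J [-41.3  28.   -0.  -47.9 -62.   11.9] F [0.62 0.16 0.05] open 0.0395 30.0
target [ 0.5867 -0.3562  0.1023] shift cm [0.25 0.05 0.23] rotvec [-0.04  0.03  0.06]
```

Call:
send_rows:
  plan:
    - [[0.03, 0, 0.03, 0, 0, 0], [0.06, 0, 0.06, 0, 0, 0], [0.08, 0, 0.09, 0, 0, 0], [0.08, 0, 0.09, 0, 0, 0], [0.08, 0, 0.09, 0, 0, 0], [0.08, 0, 0.09, 0, 0, 0]]

```text
clock: 12.65
tool_pos: [0.5873, -0.3564, 0.1044]
orientation: [-179.9, 42.0, -142.9]
force: [0.6, 0.2, -0.3]
opening: 0.0393
gripper_force: 30.0
```

Call:
send_rows:
  plan:
    - [[0, 0, 0, 0, 0, 0], [0, 0, 0, 0, 0, 0], [0, 0, 0, 0, 0, 0], [0, 0, 0, 0, 0, 0], [0, 0, 0, 0, 0, 0], [0, 0, 0, 0, 0, 0], [0, 0, 0, 0, 0, 0], [0, 0, 0, 0, 0, 0]]
  fingers: 0.75

```text
clock: 13.32
tool_pos: [0.5873, -0.3564, 0.1044]
orientation: [-179.9, 42.0, -142.9]
force: [0.4, -0.5, -0.2]
opening: 0.0656
gripper_force: 0.0
```

Call:
send_rows:
  plan:
    - [[0, 0, -0.1, 0, 0, 0], [0, 0, -0.3, 0, 0, 0], [0, 0, -0.6, 0, 0, 0], [0, 0, -0.9, 0, 0, 0], [0, 0, -1, 0, 0, 0], [0, 0, -1, 0, 0, 0], [0, 0, -1, 0, 0, 0], [0, 0, -1, 0, 0, 0]]

```text
clock: 13.98
tool_pos: [0.5819, -0.3604, 0.1119]
orientation: [-179.9, 42.0, -142.9]
force: [-0.1, -1.1, -0.2]
opening: 0.0654
gripper_force: 0.0
```

```bash
python3 -c "
from h import *
s=avg(6); hands(s)
from plant import ctrl
t=ctrl.snapshot('top')
np.savez('pics/side7.npz',**s);np.savez('pics/top7.npz',**t)
delta(*tcp(HOOK+[0.0006,-.0008,-.096],YAWH))
a=cv2.resize(s['img'][100:230,250:350],None,fx=4,fy=4) ; b=cv2.resize(t['img'][110:240,310:410],None,fx=4,fy=4)
cv2.imwrite('pics/c7.png',np.hstack([a[:,:400],b])[:,:,::-1])"
```

```text
F [ 0.12 -0.07  0.17] sd [0.16 0.09 0.33] pos [ 0.5819 -0.3603  0.1118] mom [-1.32  1.84 -0.01]
orange [214 212 210 216 208] 155.0 dark [218 220 222 216  28] 147.0
t 14.33 tcp [ 0.5819 -0.3603  0.1118] J [-41.8  27.6   0.1 -47.6 -62.7  11.8] F [-0.52  0.14  0.01] open 0.0658 0.0
target [ 0.5867 -0.3562  0.1023] shift cm [0.16 0.04 1.12] rotvec [-0.03  0.03  0.06]
```

View pics/c7.png

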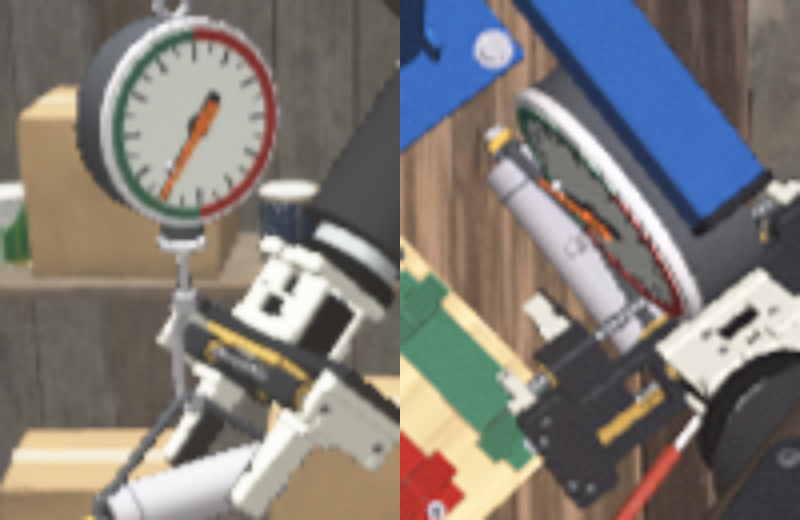

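The roller hangs freely; the orange hand lies over the black one pointing to ~212° (about 710 g), in the green half. Wait a second more and check where the roller hangs.

Call:
send_rows:
  plan:
    - [[0, 0, 0, 0, 0, 0], [0, 0, 0, 0, 0, 0], [0, 0, 0, 0, 0, 0], [0, 0, 0, 0, 0, 0], [0, 0, 0, 0, 0, 0], [0, 0, 0, 0, 0, 0], [0, 0, 0, 0, 0, 0], [0, 0, 0, 0, 0, 0]]

```text
clock: 15.0
tool_pos: [0.5819, -0.3604, 0.1119]
orientation: [-179.9, 42.0, -142.9]
force: [0.6, -0.8, -0.2]
opening: 0.066
gripper_force: 0.0
```

```bash
cat >> h.py <<'E'
def yel(im,x0,y0,x1,y1):
    h=cv2.cvtColor(im,cv2.COLOR_RGB2HSV)[y0:y1,x0:x1]; m=((h[...,0]>12)&(h[...,0]<30)&(h[...,1]>110)&(h[...,2]>110)).astype(np.uint8)
    n,l,st,c=cv2.connectedComponentsWithStats(m); i=1+np.argmax(st[1:,4]); print(st[i]); return c[i]+[x0,y0]
E
python3 -c "
from h import *
from plant import ctrl
s=ctrl.snapshot('side');t=ctrl.snapshot('top');np.savez('pics/side8.npz',**s);np.savez('pics/top8.npz',**t);hands(s)
a=np.radians(37);u=np.array([np.cos(a),np.sin(a),0]);n=np.array([-u[1],u[0],0])
res=[]
for k,sb in((5,(262,200,282,220)),(7,(262,220,282,245)),(8,(262,220,282,245))):
    s=load(f'side{k}');t=load(f'top{k}')
    X,e=tri(s,yel(s[0],*sb),t,yel(t[0],325,130,342,152)); print(k,X.round(4),round(e,4)); res.append(X)
d=res[2]-res[0]; print('d along',d@u,'n',d@n,'z',d[2],' expected z',.1044-.166, res[2]-res[1])
"
```

```text
orange [214 212 210 216 208] 155.0 dark [218 220 222 216  28] 147.0
[ 8  6  3  6 11]
[ 7  7  7  7 21]
5 [ 0.6501 -0.3052  0.1736] 0.0012
[ 9  9  4  6 12]
[ 7 12  6  6 16]
7 [ 0.6505 -0.3085  0.1098] 0.0017
[ 9  9  4  6 12]
[ 7 12  6  6 17]
8 [ 0.6508 -0.3088  0.1097] 0.0021
d along -0.0016283693892775002 n -0.003352618850582467 z -0.06395670353256405  expected z -0.0616 [ 0.00023149 -0.00035908 -0.0001669 ]
```

Call:
send_rows:
  plan:
    - [[0, 0, 0.2, 0, 0, 0], [0, 0, 0.5, 0, 0, 0], [0, 0, 0.8, 0, 0, 0], [0, 0, 1, 0, 0, 0], [0, 0, 1, 0, 0, 0], [0, 0, 1, 0, 0, 0]]

```text
clock: 15.6
tool_pos: [0.5873, -0.3562, 0.1042]
orientation: [-179.9, 42.0, -142.9]
force: [-0.5, 0.9, 0.2]
opening: 0.0655
gripper_force: 0.0
```

Call:
send_rows:
  plan:
    - [[0, 0, 0, 0, 0, 0], [0, 0, 0, 0, 0, 0], [0, 0, 0, 0, 0, 0], [0, 0, 0, 0, 0, 0], [0, 0, 0, 0, 0, 0], [0, 0, 0, 0, 0, 0], [0, 0, 0, 0, 0, 0]]
  fingers: 0

```text
clock: 16.18
tool_pos: [0.5873, -0.3565, 0.1045]
orientation: [-179.9, 42.0, -142.9]
force: [0.0, -0.8, 1.0]
opening: 0.0395
gripper_force: 30.0
```

```bash
python3 -c "
from h import *
s=avg(3); hands(s)
delta(*tcp(HOOK+[0.0006,-.0008,-.032],YAWH))"
```

```text
F [ 0.77 -0.38 -0.26] sd [0.2  0.37 0.13] pos [ 0.5873 -0.3565  0.1045] mom [-1.43  1.77 -0.16]
orange [214 212 210 216 208] 154.0 dark [218 220 216 222  28] 151.0
t 16.33 tcp [ 0.5873 -0.3565  0.1044] J [-41.3  28.1  -0.1 -48.  -61.9  12. ] F [ 0.64 -0.97  0.  ] open 0.0392 30.0
target [ 0.5867 -0.3562  0.1663] shift cm [-4.12  0.05 -4.61] rotvec [-0.05  0.03  0.06]
```

Call:
send_rows:
  plan:
    - [[-0.2, 0, -0.22, 0, 0, 0], [-0.7, 0, -0.78, 0, 0, 0], [-1.4, 0, -1.55, 0, 0, 0], [-2.1, 0, -2.33, 0, 0, 0], [-2.8, 0, -3.11, 0, 0, 0], [-3.5, 0, -3.89, 0, 0, 0], [-4.1, 0, -4.55, 0, 0, 0], [-4.3, 0, -4.78, 0, 0, 0]]

```text
clock: 17.0
tool_pos: [0.5876, -0.3566, 0.171]
orientation: [-179.7, 42.1, -142.8]
force: [0.6, -1.0, -6.5]
opening: 0.0392
gripper_force: 29.9
```

Call:
send_rows:
  plan:
    - [[0, 0, 0, 0, 0, 0], [0, 0, 0, 0, 0, 0], [0, 0, 0, 0, 0, 0], [0, 0, 0, 0, 0, 0]]

```text
clock: 17.33
tool_pos: [0.5869, -0.3561, 0.1678]
orientation: [180.0, 42.0, -143.0]
force: [0.3, -0.2, -7.3]
opening: 0.0395
gripper_force: 29.9
```

```bash
python3 -c "
from h import *
from plant import ctrl
s=ctrl.snapshot('side');t=ctrl.snapshot('top');np.savez('pics/side9.npz',**s);np.savez('pics/top9.npz',**t);hands(s)
delta(*tcp(HOOK+[-.0361,.0479,-.032],YAWH))
X,e=tri(load('side9'),yel(s['img'],262,200,282,220),load('top9'),yel(t['img'],325,130,342,152)); print(X,e)"
```

```text
orange [212 214 210 208 216] 142.0 dark [  0   2 358 356   4] 95.0
t 17.43 tcp [ 0.587  -0.3562  0.168 ] J [-40.8  24.    2.1 -45.8 -66.    6.5] F [ 0.79  0.25 -6.05] open 0.0395 29.9
target [ 0.55   -0.3075  0.1663] shift cm [0.12 6.12 0.11] rotvec [0.01 0.02 0.01]
[ 8  6  3  6 13]
[ 8  7  6  7 19]
[ 0.64981095 -0.30661066  0.17386282] 0.0004995229973480483
```

Call:
send_rows:
  plan:
    - [[0, 0.3, 0, 0, 0, 0], [0, 1, 0, 0, 0, 0], [0, 2, 0, 0, 0, 0], [0, 3, 0, 0, 0, 0], [0, 4.1, 0, 0, 0, 0], [0, 5.2, 0, 0, 0, 0], [0, 6, 0, 0, 0, 0], [0, 6.2, 0, 0, 0, 0]]

```text
clock: 18.1
tool_pos: [0.5488, -0.3053, 0.1692]
orientation: [-179.9, 42.1, -142.9]
force: [0.3, -0.4, -7.2]
opening: 0.0398
gripper_force: 29.9
```

Call:
send_rows:
  plan:
    - [[0, 0, 0, 0, 0, 0], [0, 0, 0, 0, 0, 0], [0, 0, 0, 0, 0, 0], [0, 0, 0, 0, 0, 0]]

```text
clock: 18.43
tool_pos: [0.5501, -0.3073, 0.1685]
orientation: [-179.9, 42.0, -142.9]
force: [-1.1, 0.2, -6.9]
opening: 0.0394
gripper_force: 29.9
```

```bash
python3 -c "
from h import *
delta(*tcp(GRN+[.0009,-.0011,.09],YAWC))
s=load('top0')
h=cv2.cvtColor(s[0],cv2.COLOR_RGB2HSV).astype(int)
m=((h[...,0]>60)&(h[...,0]<95)&(h[...,1]>80)); m[:165]=0;m[235:]=0;m[:,:290]=0;m[:,360:]=0
# saddle symmetric check: mask pixels to the z=.03 plane in cradle frame
a=np.radians(44);u=np.array([np.cos(a),np.sin(a)]);n=np.array([-u[1],u[0]])
P=np.array([plane(s,(x,y),.035)[:2] for y,x in np.argwhere(m)])-GRN[:2]
q=np.c_[P@u,P@n]; print('extent',np.percentile(q,[1,50,99],axis=0).round(4).tolist())
for k in(-1,1):
    w=q[abs(q[:,0]-k*.046)<.008]; print(k,len(w),np.percentile(w[:,1],[2,98]).round(4))"
```

```text
t 18.43 tcp [ 0.5501 -0.3073  0.1685] J [-39.7  19.   -5.3 -46.7 -63.4   7.8] F [-1.06  0.17 -6.91] open 0.0394 29.9
target [ 0.5236 -0.2915  0.1433] shift cm [2.55 2.86 1.09] rotvec [-4.74  0.03 -5.15]
extent [[-0.0653, -0.0248], [-0.0001, 0.0011], [0.0653, 0.0235]]
-1 133 [-0.0246  0.0252]
1 131 [-0.0265  0.0234]
```

```bash
sed -i 's/^GRNP.*//' h.py; echo "GRNP=GRN+[.0005,-.0005,0]" >> h.py; python3 -c "
from h import *
delta(*tcp(GRNP+[0,0,.06],43))"
```

```text
t 18.43 tcp [ 0.5501 -0.3073  0.1685] J [-39.7  19.   -5.3 -46.7 -63.4   7.8] F [-1.06  0.17 -6.91] open 0.0394 29.9
target [ 0.5232 -0.2908  0.1133] shift cm [4.55 2.94 3.32] rotvec [-4.07  0.03 -4.4 ]
```

Call:
send_rows:
  plan:
    - [[0.2, 0.3, 0.1, -0.3, 0, -0.3], [0.7, 0.8, 0.5, -0.9, 0, -1], [1.5, 1.4, 1.1, -1.7, 0, -1.8], [2.4, 2, 1.7, -2.5, 0, -2.7], [3.3, 2.5, 2.4, -3.3, 0, -3.5], [4, 2.8, 2.9, -3.8, 0, -4.1], [4.4, 2.9, 3.2, -4.1, 0, -4.4], [4.55, 2.95, 3.3, -4.1, 0, -4.4]]

```text
clock: 19.1
tool_pos: [0.5223, -0.2903, 0.1121]
orientation: [179.8, 42.0, -137.1]
force: [-0.5, 0.1, -7.0]
opening: 0.0393
gripper_force: 29.9
```

Call:
send_rows:
  plan:
    - [[0, 0, 0, 0, 0, 0], [0, 0, 0, 0, 0, 0], [0, 0, 0, 0, 0, 0], [0, 0, 0, 0, 0, 0]]

```text
clock: 19.43
tool_pos: [0.5231, -0.2906, 0.1143]
orientation: [-179.9, 42.0, -136.9]
force: [0.5, 0.6, -7.7]
opening: 0.0397
gripper_force: 29.9
```

```bash
python3 -c "
from h import *
from plant import ctrl
s=ctrl.snapshot('side');t=ctrl.snapshot('top');np.savez('pics/side10.npz',**s);np.savez('pics/top10.npz',**t);hands(s)
delta(*tcp(GRNP+[0,0,.004],43))
a=cv2.resize(s['img'][200:320,270:390],None,fx=3.333,fy=3.333)[:400,:400] ; b=cv2.resize(t['img'][160:280,270:390],None,fx=3.333,fy=3.333)
cv2.imwrite('pics/c10.png',np.hstack([a,b])[:,:,::-1])"
```

```text
orange [212 214 210 208 216] 145.0 dark [  0   2 358 356   4] 94.0
t 19.53 tcp [ 0.523  -0.2905  0.1142] J [-40.9  22.7  -7.9 -47.9 -63.9  17.8] F [-0.4   0.45 -6.98] open 0.0397 29.9
target [ 0.5232 -0.2908  0.0573] shift cm [ 3.82 -0.03  4.22] rotvec [0.01 0.04 0.04]
```

View pics/c10.png

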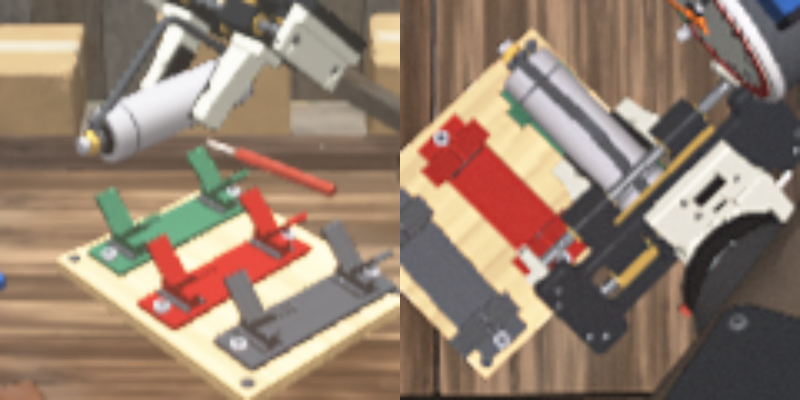

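The roller is above the green cradle (near nut at top crop (510,48)), parallel to it. I check the nut and lower.

```bash
python3 -c "
from h import *
s=load('side10');t=load('top10')
X,e=tri(s,yel(s[0],290,232,306,250),t,yel(t[0],295,165,312,182)); a=np.radians(43);u=np.array([np.cos(a),np.sin(a),0]);n=np.array([-u[1],u[0],0])
d=X-GRNP; print(X,e,d@u,d@n,d[2])"
```

```text
[ 6  7  4  7 14]
[ 5  8  6  6 16]
[ 0.57990779 -0.23461299  0.1202836 ] 0.0016671615037779286 0.07583057883914124 0.002421096948769734 0.060283598219310036
```

Call:
send_rows:
  plan:
    - [[0.2, 0, 0.2, 0, 0, 0], [0.7, 0, 0.8, 0, 0, 0], [1.4, 0, 1.5, 0, 0, 0], [2.1, 0, 2.3, 0, 0, 0], [2.8, 0, 3.1, 0, 0, 0], [3.3, 0, 3.65, 0, 0, 0], [3.6, 0, 4, 0, 0, 0], [3.7, 0, 4.1, 0, 0, 0]]

```text
clock: 20.2
tool_pos: [0.5223, -0.2901, 0.0568]
orientation: [179.8, 42.0, -137.1]
force: [0.1, 0.5, -6.4]
opening: 0.0391
gripper_force: 29.9
```

```bash
python3 -c "
from h import *
avg(3);delta(*tcp(GRNP,43))"
```

```text
F [ 0.41 -0.09 -6.77] sd [0.13 0.33 0.13] pos [ 0.5227 -0.2904  0.0579] mom [-2.75  3.02 -0.03]
t 20.35 tcp [ 0.5229 -0.2906  0.0585] J [-41.5  27.3  -9.3 -50.  -60.4  23.2] F [ 0.43  0.53 -6.51] open 0.0392 29.9
target [ 0.5232 -0.2908  0.0533] shift cm [ 0.34 -0.04  0.39] rotvec [0.04 0.03 0.01]
```

Call:
send_rows:
  plan:
    - [[0.05, 0, 0.05, 0, 0, 0], [0.1, -0.02, 0.1, 0, 0, 0], [0.15, -0.03, 0.16, 0, 0, 0], [0.2, -0.05, 0.22, 0, 0, 0], [0.25, -0.05, 0.28, 0, 0, 0], [0.3, -0.05, 0.33, 0, 0, 0], [0.34, -0.05, 0.38, 0, 0, 0], [0.34, -0.05, 0.38, 0, 0, 0]]

```text
clock: 21.02
tool_pos: [0.5232, -0.2907, 0.0546]
orientation: [-180.0, 42.1, -136.9]
force: [-5.2, 0.6, 4.7]
opening: 0.0393
gripper_force: 30.0
```

```bash
python3 -c "
from h import *
avg(4);delta(*tcp(GRNP,43))"
```

```text
F [-4.89  0.42  5.38] sd [0.25 0.29 0.17] pos [ 0.5232 -0.2907  0.0546] mom [-0.32  1.86  1.29]
t 21.22 tcp [ 0.5232 -0.2907  0.0546] J [-41.6  27.6  -9.4 -50.2 -60.2  23.7] F [-4.95  1.31  5.6 ] open 0.0396 30.0
target [ 0.5232 -0.2908  0.0533] shift cm [ 0.09 -0.01  0.08] rotvec [0.05 0.08 0.1 ]
```

Seated at the same height as in the first cradle (TCP z 0.0546 versus 0.0542). Ease off slightly, then open and back out.

Call:
send_rows:
  plan:
    - [[-0.05, 0, -0.05, 0, 0, 0], [-0.1, 0, -0.11, 0, 0, 0], [-0.1, 0, -0.11, 0, 0, 0], [-0.1, 0, -0.11, 0, 0, 0]]

```text
clock: 21.55
tool_pos: [0.5231, -0.2905, 0.0548]
orientation: [179.9, 42.0, -137.0]
force: [-2.6, 1.8, 0.3]
opening: 0.0394
gripper_force: 30.0
```

Call:
send_rows:
  plan:
    - [[0, 0, 0, 0, 0, 0], [0, 0, 0, 0, 0, 0], [0, 0, 0, 0, 0, 0], [0, 0, 0, 0, 0, 0], [0, 0, 0, 0, 0, 0], [0, 0, 0, 0, 0, 0], [0, 0, 0, 0, 0, 0]]
  fingers: 0.7

```text
clock: 22.13
tool_pos: [0.5232, -0.2908, 0.0548]
orientation: [180.0, 42.0, -137.0]
force: [0.2, 1.2, 0.6]
opening: 0.0613
gripper_force: 0.0
```

```bash
python3 -c "
from h import *
from plant import ctrl
avg(4)
s=ctrl.snapshot('side');t=ctrl.snapshot('top');np.savez('pics/side11.npz',**s);np.savez('pics/top11.npz',**t)
X,e=tri(load('side11'),yel(s['img'],285,240,310,272),load('top11'),yel(t['img'],290,165,312,185)); a=np.radians(43);u=np.array([np.cos(a),np.sin(a),0]);n=np.array([-u[1],u[0],0])
d=X-GRNP; print(X,e,d@u,d@n,d[2])"
```

```text
F [ 0.16  0.1  -0.19] sd [0.1  0.23 0.13] pos [ 0.5231 -0.2908  0.0548] mom [-1.53  1.67  0.  ]
[11 21  5  6 13]
[10 11  6  6 16]
[ 0.57938119 -0.23369792  0.06230585] 0.0007594702129560536 0.07606952766101177 0.0034494800436005585 0.002305848172607372
```

Call:
send_rows:
  plan:
    - [[0, 0, -0.3, 0, 0, 0], [0, 0, -1, 0, 0, 0], [0, 0, -2.2, 0, 0, 0], [0, 0, -4, 0, 0, 0], [0, 0, -6.5, 0, 0, 0], [0, 0, -9, 0, 0, 0], [0, 0, -11.5, 0, 0, 0], [0, 0, -13, 0, 0, 0]]

```text
clock: 23.1
tool_pos: [0.4582, -0.3525, 0.1544]
orientation: [-179.8, 41.9, -136.9]
force: [0.2, -0.4, -0.3]
opening: 0.0615
gripper_force: 0.0
```

Call:
send_rows:
  plan:
    - [[0, 0, -1, 0, 0, 0], [0, 0, -2, 0, 0, 0], [0, 0, -2, 0, 0, 0], [0, 0, -2, 0, 0, 0], [0, 0, -2, 0, 0, 0]]

```text
clock: 23.52
tool_pos: [0.4498, -0.3587, 0.1656]
orientation: [179.9, 42.1, -137.1]
force: [-0.2, -0.2, -0.7]
opening: 0.061
gripper_force: 0.0
```

```bash
python3 -c "
from h import *
from plant import ctrl
avg(4)
s=ctrl.snapshot('side');t=ctrl.snapshot('top');np.savez('pics/side12.npz',**s);np.savez('pics/top12.npz',**t);hands(s)
S=load('side12');T=load('top12')
k=yel(t['img'],290,165,312,185),yel(t['img'],335,205,362,240)
A,B=[plane(T,p,.0625) for p in k];d=A-B;print(A,B,np.linalg.norm(d),'yaw',np.degrees(np.arctan2(d[1],d[0])),'mid-GRN',(A+B)/2-GRNP)
a=cv2.resize(s['img'][210:330,270:390],None,fx=3.333,fy=3.333)[:400,:400] ; b=cv2.resize(t['img'][150:270,270:390],None,fx=3.333,fy=3.333)
cv2.imwrite('pics/c12.png',np.hstack([a,b])[:,:,::-1])"
```

```text
F [-0.61  0.12 -0.31] sd [0.27 0.26 0.19] pos [ 0.4499 -0.3586  0.1654] mom [-1.53  1.68 -0.  ]
orange [212 214 210 208 216] 145.0 dark [  0   2 358 356   4] 94.0
[10 11  6  6 16]
[12 17  5  7 16]
[ 0.57974294 -0.23367964  0.0625    ] [ 0.46907953 -0.34077183  0.0625    ] 0.153997169167319 yaw 44.06042417178299 mid-GRN [-0.00168876  0.00087426  0.0025    ]
```

View pics/c12.png

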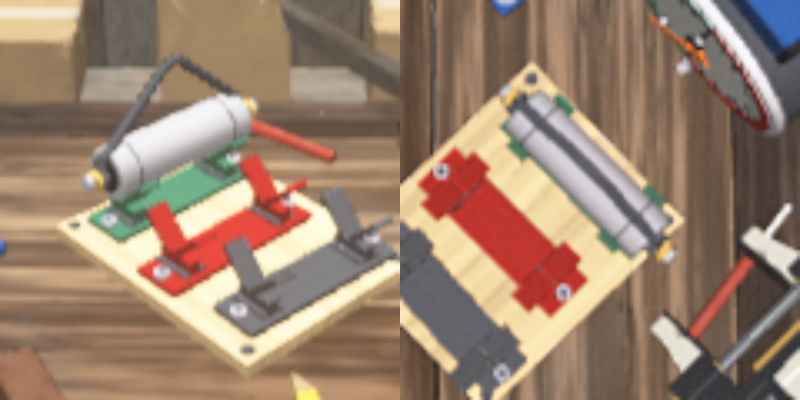

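The roller lies in both green saddles, about 2 mm from the middle. The black hand is back at zero and the gripper is clear, so I hand the job in.

```bash
python3 -c "
from plant import ctrl
print(ctrl.close_job())"
```

```text
the job is handed in; nothing more can be done
None
```

The roller weighed about 710–720 g on the dial (green half, still good) and now rests in both saddles of the green cradle, about 2 mm from its middle; I handed the job in at about 24 s but saw no verdict.

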